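# Snap the retaining clip onto a cart-wheel axle

### The arm

A 6-joint arm with a two-finger parallel gripper is mounted at the origin on the work surface. World frame = base frame: x ahead of the robot, y to its left, z up, the work surface at z = 0. Lengths are in m, angles in rad, forces in N, time in s.
With the tool pointing down it reaches from about 0.3 to 0.875 m from the base axis. Payload 4.2 kg.
Tool frame: the origin (TCP) lies at the very end of the fingers, on their centre line; the grasp point (between the pads) lies env.tcp_to_grasp behind it (env.tcp_to_grasp is the distance from the TCP to the grasp point, in m); z points along the fingers, y is the line along which they close (so a half turn about z gives the same grasp; the last joint's range is limited). The gripper opens to 85 mm and grips with 20 to 120 N. Pads are 22 mm wide; open, the fingers measure 114 mm over their backs; the gripper's body (76 mm by 85 mm) begins 54 mm behind the grasp point. The pads swing forward as they close: fully open they stand 13 mm farther back than shut.
Start: joints at [-1.263, 0.32, 1.565, -0, 1.257, -0.02], TCP at [0.185, -0.544, 0.231] pointing down, gripper open.
Joint ranges: [-3.11, 3.11], [-0.84, 2.01], [0.21, 2.61], [-1.34, 4.49], [0.05, 2.63], [-2.56, 2.56]. Speed limits (rad/s): [2.57, 2.57, 3.14, 3.14, 3.14, 3.14].

### API

Orientations are given as a unit quaternion [x, y, z, w].
In Python, from workcell import env, claw, kin, telemetry, imaging, ticket gives the robot as it stands. The module is installed in compiled form; this text tells all that it offers. Calls block until the motion is done:
- env.movep(position, orientation): joint-space move of the TCP to a pose.
- env.servo_line(position, frame=None, rate=0.15): straight line of the TCP; frame=None keeps the orientation; rate is the mean speed in m/s.
- env.goto_joints(angles): joint-space move.
- claw.move_gripper(opening): finger opening in m; the grip force is fixed at half the most; returns when the fingers have stopped.
- env.pause(seconds).
- kin.solve_ik(position, orientation): joint angles nearest the present ones, or None.
- telemetry.state(): the state.
- imaging.read_camera(name): name is "scene" or "top" or "wrist"; returns a dict with "frame" (420x560x3 uint8, red, green, blue), "K" (3x3 intrinsics, pixels), "R" (3x3) and "t" (3): a world point X has camera coordinates R X + t. Camera axes: x right, y down, z forward; pixel columns grow to the right and rows downward; lengths in m; the calibration is good to about 2 mm. A picture is of the moment at which its call begins. There is no depth.
A pose or a line that the arm cannot do raises env.Unreachable and nothing moves.
- ticket.finish_job(): hands the job in; it is judged then, once.
The state is a dict: "t": time; "joint_pos": joint angles; "dq": joint speeds; "tau": joint torques, N m; "position": TCP position; "tool_rot": TCP orientation; "contact_force": force on the tool from outside, world axes, zero at the start; "moment": the same for the moment, N m; "grip_width": finger opening in m; "gripper_force": force on a finger pad.
Only numpy, scipy, OpenCV 4.12 (cv2) and the standard library are available. Lean on these libraries where they do the work, as an engineer would, in place of code of your own. Each camera call takes 0.05 s, during which the arm holds its last target. There are 200 camera calls.

### The job

Lock the cart wheel onto its upright stub axle with the spring clip that fits: of the three clips, the middle-sized one. With the clip, press the sprung thrust plate round the axle down until the clip is level with the axle's groove, which you must feel for, push the clip sideways into the groove until it snaps fully home round the axle, then let go, so that the clip lies level and holds the plate down. Leave the other things on the table where they are.

Things in the scene. Friction and masses are not known exactly. Their poses are not given: they have to be found in the camera images.
- wheel: fixed: hand-cart wheel lying flat on a 150 mm square, 28 mm high plywood block; black tyre 170 mm in diameter, top 68 mm above the table. Origin on the table under the axle, z up. From its middle, through a steel thrust plate, stands a steel axle 20 mm in diameter, its top 113 to 123 mm above the table. A clip may be pushed on from any direction round the axle.
- axle_line (a point): point on the axle's vertical centre line level with the thrust plate's top at rest (98 mm above the table). The groove runs round the axle, 14 mm in diameter, 6 mm high. The axle has end float (it stays put during the job), so the groove's height is unknown: its upper edge is somewhere from 7 mm below to 2 mm above this point, most or all of it hidden by the plate until pressed down.
- plate (a joint): the thrust plate, a steel disc 80 mm in diameter and 4 mm thick, on a spring round the axle: how far it is pressed down from rest, in m, 0 to 0.016. Pressing takes 3 N at first and 0.6 N more per mm; it springs back, and what presses on it drags (friction about 0.6). A clip home in the groove holds it 2 to 11 mm down, the clip being lifted against the groove's upper edge.
- clip: loose: the steel spring clip that fits, middle-sized of three of one shape, 0.045 to 0.09 kg, lying flat, tab up. Origin at the centre of its round opening, at its underside; +x points out of the open mouth, z up. 4 mm thick, opening 15 mm across, 23 mm wide over its two arms, reaching 9 mm ahead of the origin and 42 mm behind. Home: origin on the axle line.
- clip_tab (a point): middle of the clip's upright tab, to hold it by: 18 mm long (along the clip's x), 10 mm thick (along y), reaching from 4 to 35 mm above the clip's underside. This point lies 31 mm behind the clip's origin and 20 mm above its underside.
- clip_mouth (a point): middle of the mouth, 6 mm ahead of the clip's origin, at mid thickness, between two round nubs 10 mm apart. They spring to 14.4 mm at most: over the groove, not the 20 mm axle. Pushed sideways they meet the groove with the clip origin 12 mm short of the axle line, the 20 mm axle 16 mm short (dead stop at 14). Entry takes 10 to 15 N; past 6 mm short it snaps on, though drag may stop it 3 mm short: push to the dead stop.
- clip_large: loose bystander: the same shape 1.45 times as large (tab 14.5 mm thick, top 49 mm high); too big. Origin and axes as for the clip.
- clip_small: loose bystander: the same shape 0.68 times as large (tab 7 mm thick, top 25 mm high); too small. Origin and axes as for the clip.
- bottle: loose bystander: brown glass bottle 62 mm in diameter, 210 mm high; origin under its middle
- screwdriver: loose bystander: screwdriver lying on the table; origin about its middle
- bearing: loose bystander: steel ring 42 mm in diameter, 12 mm high; origin under its middle
- carton: loose bystander: white carton 90 x 60 x 45 mm; origin under its middle
- mug: loose bystander: white mug 76 mm in diameter, 85 mm high; origin under its middle
- grease: loose bystander: low metal tin 56 mm in diameter, 50 mm high; origin under its middle
Things that resemble listed ones, but are neither listed nor needed, are in the scene too. There is more than one size of the wheel; the job needs the largest.

How it is judged:
At the end, for the whole second after the job is handed in: the clip's opening is centred on the axle line within 2.5 mm, the clip is level within 8 degrees and at rest, and the thrust plate is held more than 1.2 mm below its rest height by the clip alone (horizontal distance between clip and axle_line below 0.0025 m and angle between clip's own z axis and vertical below 0.14 rad and value of joint plate above 0.0012 m and linear speed of clip below 0.02 m/s); the robot touches nothing.
It fails at once if one of the other clips is moved more than 30 mm (distance of any of clip_large, clip_small from where it was at the start of the episode above 0.03 m).
It fails at once if a loose bystander is moved more than 30 mm (distance of any of bottle, screwdriver, bearing, carton, mug, grease from where it was at the start of the episode above 0.03 m).
It also fails if it takes over 58 s, if anything falls off the work surface, if the arm or the gripper's body presses on something with over 40 N, if the wrist force passes 120 N, or if a joint passes its speed limit or range.

## Working session

There is one attempt and no reset: what is moved stays moved. The work goes in short steps, each a Python script; the robot and the scene stay as the last script left them, time stands still between calls to the robot, and variables do not carry over. Pictures are saved under pics/ and viewed, at most 10 in all, crops included, and the job is handed in when it is done.

```bash
mkdir -p pics
python3 - <<'E'
from workcell import env, telemetry, imaging
import cv2,numpy as np
for n in ("top","scene"):
    d=imaging.read_camera(n); cv2.imwrite(f"pics/{n}0.png",d["frame"][:,:,::-1]); print(n,d["K"].tolist(),np.round(d["R"],4).tolist(),d["t"].tolist())
s=telemetry.state(); print(s, env.tcp_to_grasp)
E
```

```text
top [[460.0725421511019, 0.0, 282.7742411042489], [0.0, 460.0725421511019, 208.49395524324328], [0.0, 0.0, 1.0]] [[0.0112, -0.9999, -0.0019], [-0.9824, -0.0107, -0.1863], [0.1863, 0.0039, -0.9825]] [0.02103238385519857, 0.5749461180529273, 1.2678252197779258]
scene [[451.399713044847, 0.0, 275.54261160628226], [0.0, 451.399713044847, 212.12784763698596], [0.0, 0.0, 1.0]] [[0.8875, 0.4607, -0.0105], [0.3393, -0.6687, -0.6616], [-0.3118, 0.5836, -0.7498]] [-0.5354668847543009, -0.12088207236031319, 1.544831697771107]
{'t': 0.1, 'joint_pos': array([-1.26302223e+00,  3.20245851e-01,  1.56554265e+00, -5.31162300e-06,
        1.25737795e+00, -2.00056286e-02]), 'dq': array([ 0.001785  , -0.00028026, -0.00422826,  0.0017545 ,  0.00017614,
        0.00044704]), 'tau': array([-7.55495080e-06, -4.16407585e+01, -2.34703088e+01, -3.15236775e-05,
        4.97893823e-03,  7.60716119e-06]), 'position': array([ 0.184988  , -0.54399589,  0.23056163]), 'tool_rot': array([ 9.86599651e-01,  1.63157928e-01, -1.15331446e-04, -7.78403089e-04]), 'contact_force': array([-0.2815312 ,  0.52961447, -0.68971627]), 'moment': array([ 0.02720435, -0.03090357, -0.02379524]), 'gripper_force': 0.0, 'grip_width': 0.0852234493359644} 0.0187
```

View pics/top0.png

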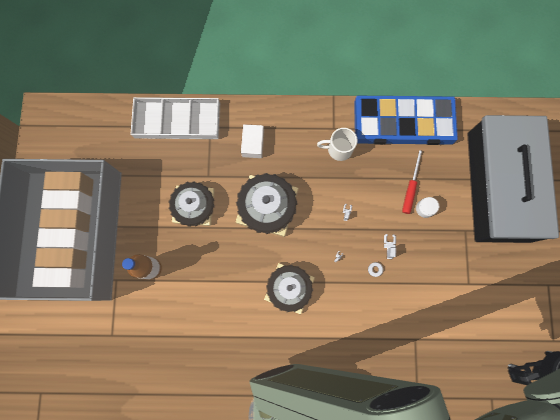

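View pics/scene0.png

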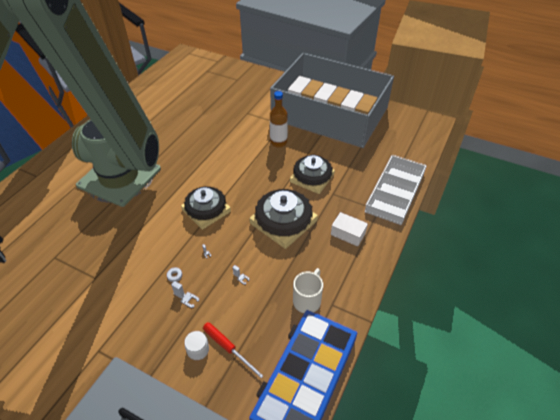

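The top view shows the largest wheel with its axle near (267,200). The middle clip is at (347,212), the large one at (390,246) and the small one at (338,257). The scene view agrees: wheel at (284,208), middle clip at (240,274).

```bash
cat > h.py <<'E'
import numpy as np, cv2
from workcell import env, claw, kin, telemetry, imaging, ticket
def ray(d,u,v):
    R=np.array(d["R"]);t=np.array(d["t"]);K=np.array(d["K"])
    return -R.T@t, R.T@np.linalg.solve(K,[u,v,1.])
def cast(d,u,v,z):
    c,r=ray(d,u,v); return c+r*(z-c[2])/r[2]
def q(a): return [np.cos(a/2),np.sin(a/2),0,0]
def st():
    s=telemetry.state(); return s["t"],np.round(s["position"],4),np.round(s["contact_force"],1),round(s["grip_width"],4)
E
cat > look.py <<'E'
from h import *
import pickle,sys
d=imaging.read_camera("top")
w=cast(d,267,199,0.118); c=cast(d,347,212,0.01)
print(w,c,cast(d,390,246,0.01),cast(d,338,257,.01))
a=telemetry.state()["tool_rot"]; 
for n,p in (("clip",c),("wheel",w)):
    for off in ([-.06,0],[0.0,0]):
      try:
        env.movep([p[0]+off[0],p[1]+off[1],0.26],q(0)); break
      except env.Unreachable: print("unreach")
    i=imaging.read_camera("wrist"); pickle.dump(i,open(f"{n}.pkl","wb")); cv2.imwrite(f"pics/{n}1.png",i["frame"][:,:,::-1])
    print(st(),telemetry.state()["joint_pos"])
    x=i["R"]@np.array([p[0],p[1],0.0 if n=="clip" else .118])+i["t"]; x=i["K"]@x; print(x[:2]/x[2])
E
python3 look.py
```

```text
[0.58858558 0.07068181 0.118     ] [ 0.57452155 -0.16302364  0.01      ] [ 0.47481739 -0.28722897  0.01      ] [ 0.44103219 -0.13485593  0.01      ]
(2.0333, array([ 0.5143, -0.1639,  0.2599]), array([-0.8,  0.3,  0.4]), 0.0855) [-3.29569864e-01  2.46911859e-01  1.59494911e+00 -2.94243000e-04
  1.29983304e+00  1.24248225e+00]
[278.94834407 119.36615778]
(3.0167, array([0.5288, 0.0693, 0.26  ]), array([-0.3, -0.2, -0.2]), 0.0854) [ 1.09203423e-01  2.36429619e-01  1.60895401e+00 -7.36359825e-04
  1.29618841e+00  1.68170714e+00]
[278.10010988 126.43190861]
```

View pics/clip1.png

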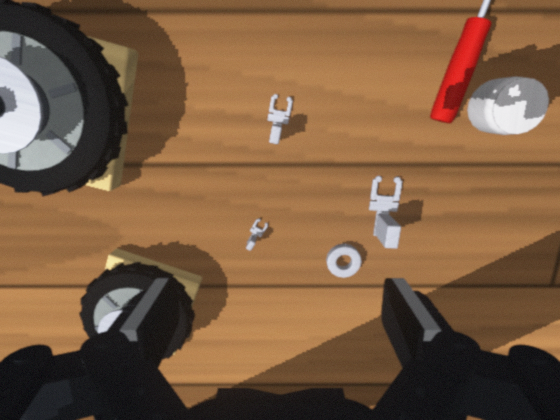

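View pics/wheel1.png

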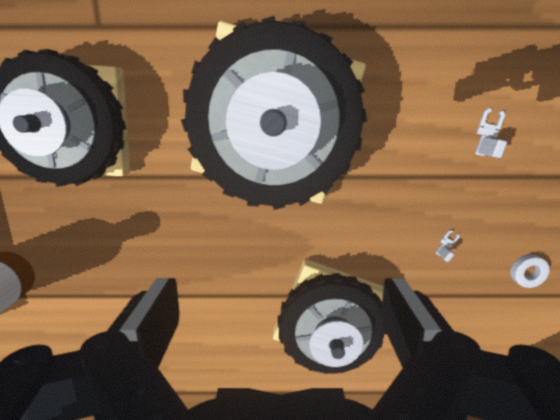

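The wrist view over the wheel shows the axle top at (273,123) inside the bright plate. The view over the clips shows the middle clip at (280,118), mouth pointing image-up (about +x). I'll go closer over the clip and compute the axle position.

```bash
cat > a.py <<'E'
from h import *
import pickle
d=pickle.load(open("wheel.pkl","rb")); g=cv2.cvtColor(d["frame"],cv2.COLOR_RGB2GRAY)
def blob(m,u,v):
    n,l,s,c=cv2.connectedComponentsWithStats(m.astype(np.uint8)); k=l[v,u]; return s[k],c[k],(l==k)
cam=ray(d,280,210)[0]; print("cam",cam)
roi=np.zeros_like(g); cv2.circle(roi,(273,120),35,1,-1)
print(g[123,255:295])
s,c,m=blob((g<110)&(roi>0),273,123); print("axle",s,c,cast(d,*c,.118))
s,c,m=blob(g>165,245,120); cn=max(cv2.findContours(m.astype(np.uint8),0,1)[0],key=cv2.contourArea)
e=cv2.fitEllipse(cv2.convexHull(cn)); print("plate",e,cast(d,*e[0],.098))
c=[0.5745,-0.163]
env.movep([c[0]-.065,c[1],0.15],q(0))
d=imaging.read_camera("wrist"); pickle.dump(d,open("clip2.pkl","wb"))
x=d["K"]@(d["R"]@np.array([*c,0.0])+d["t"]); x=(x[:2]/x[2]).astype(int); print(x,st())
u0,v0=max(x[0]-70,0),max(x[1]-50,0); print(u0,v0)
cv2.imwrite("pics/clip2.png",cv2.resize(d["frame"][v0:v0+105,u0:u0+140,::-1],None,fx=5,fy=5,interpolation=cv2.INTER_CUBIC))
E
python3 a.py
```

```text
cam [0.60592096 0.06948826 0.40320212]
[223 223 227 217 189 137 106  98  95  96  97  92  94  91  92  93  94  90
  92  93  97  90  94  96  95  93  89  94  85  75  68  90 117 136 139 138
 141 140 139 136]
axle [261 110  26  26 533] [273.65853659 121.94746717] [0.59201499 0.07417118 0.118     ]
plate ((266.7262878417969, 118.47682189941406), (111.7578353881836, 135.46463012695312), 169.02896118164062) [0.59386153 0.08030444 0.098     ]
[279 120] (4.0833, array([ 0.5103, -0.1624,  0.1508]), array([-0. ,  0.4,  0.7]), 0.0856)
209 70
```

View pics/clip2.png

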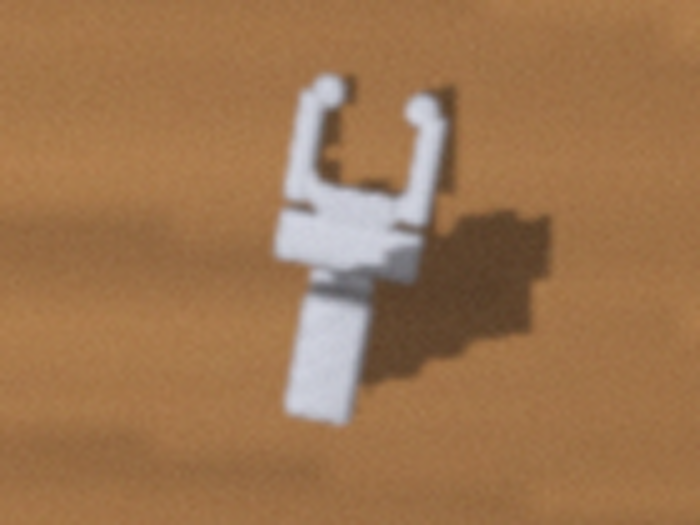

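The close crop shows the nubs at (330,90) and (422,109), and the tab's top face centred at (331,356), between them giving the heading.

Run:
```python
from h import *
import pickle
d=pickle.load(open("clip2.pkl","rb"))
P=lambda u,v,z: cast(d,209+(u+.5)/5-.5,70+(v+.5)/5-.5,z)
a,b=P(330,90,.004),P(422,109,.004); m=(a+b)/2
t=P(331,356,.035); print(a,b,np.linalg.norm(a-b)*1e3,m,t,np.linalg.norm((m-t)[:2])*1e3)
h1=np.arctan2(*(m-t)[1::-1]); n=a-b; h2=np.arctan2(-n[0],n[1]); 
c=[P(*x,.035) for x in ((309,292),(372,302),(350,422),(288,412))]
f=(c[0]+c[1])/2-(c[2]+c[3])/2; print(h1,h2,np.arctan2(f[1],f[0]),np.linalg.norm(f),np.linalg.norm(c[0]-c[1]))
print(ray(d,0,0)[0],d["K"][0])
```

```text
[ 0.59916673 -0.15894455  0.004     ] [ 0.5963797  -0.17328588  0.004     ] 14.609632244277316 [ 0.59777322 -0.16611522  0.004     ] [ 0.56153418 -0.15938069  0.035     ] 36.85948837244092
-0.18374015298444443 -0.19194274044816037 -0.18431626311246357 0.017430894300633694 0.009156588448185248
[ 0.58707126 -0.16311444  0.29391769] [350.93954797   0.         279.87291286]
```

```bash
cat > g.py <<'E'
from h import *
import pickle
a=-0.186; u=np.array([np.cos(a),np.sin(a)])
org=np.array([.5977,-.1661])-6e-3*u
g=org-33e-3*u
env.movep([*g,.06],q(a)); claw.move_gripper(.04)
env.servo_line([*g,.0055],rate=.08); print(st())
claw.move_gripper(0.0); print(st())
env.servo_line([*g,.16],rate=.2); print(st())
ax=np.array([.5920,.0742]); p=ax-(33+28)*1e-3*u
env.movep([*p,.16],q(a)); env.servo_line([*p,.102+.0055],rate=.1); env.pause(.2); print(st())
d=imaging.read_camera("wrist"); pickle.dump(d,open("held.pkl","wb"))
x=d["K"]@(d["R"]@np.array([*ax,.11])+d["t"]); x=(x[:2]/x[2]).astype(int); print(x,ray(d,0,0)[0])
u0,v0=max(x[0]-80,0),max(x[1]-50,0); print(u0,v0)
cv2.imwrite("pics/held.png",cv2.resize(d["frame"][v0:v0+120,u0:u0+160,::-1],None,fx=5,fy=5,interpolation=cv2.INTER_CUBIC))
E
python3 g.py
```

```text
(5.9167, array([ 0.5597, -0.159 ,  0.0057]), array([-0.4,  0.8,  0.2]), 0.0399)
(6.2917, array([ 0.5598, -0.159 ,  0.0062]), array([-0.,  0.,  4.]), 0.0093)
(7.2167, array([ 0.5584, -0.1586,  0.1587]), array([ 0.4, -0.3, -1.1]), 0.009)
(9.0583, array([0.5326, 0.0855, 0.1083]), array([-0.1,  0.4, -1.6]), 0.009)
[279 147] [0.60821589 0.07096375 0.25157044]
199 97
```

View pics/held.png

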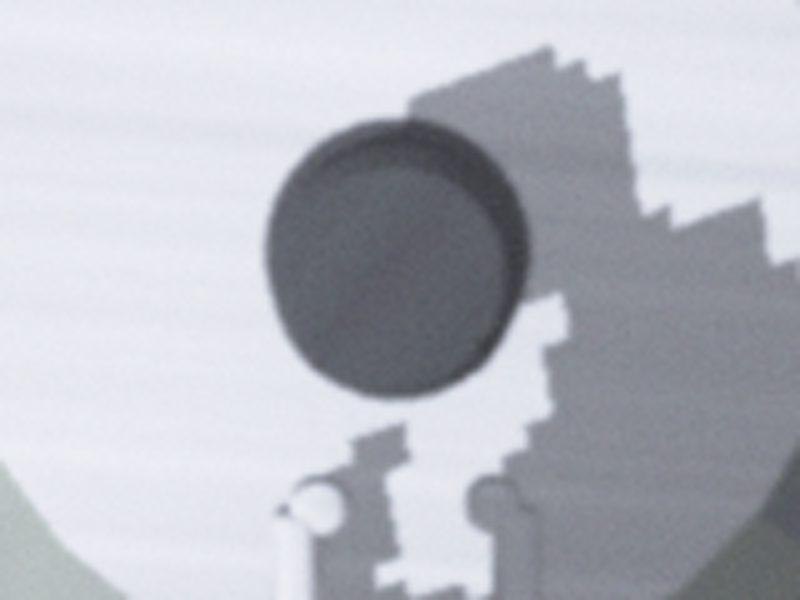

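The crop shows the axle's top face centred at about (388,278), its foot at about (414,232), and the nubs at (319,507) and (492,500), so the clip is nearly aligned.

Run:
```python
from h import *
import pickle
d=pickle.load(open("held.pkl","rb"))
P=lambda u,v,z: cast(d,199+(u+.5)/5-.5,97+(v+.5)/5-.5,z)
a=-.186; ux=np.array([np.cos(a),np.sin(a)]); uy=np.array([-ux[1],ux[0]])
tcp=np.array([.5326,.0855])
for n,p in (("top",P(387,278,.115)),("foot",P(415,232,.098)),("nl",P(319,507,.107)),("nr",P(492,500,.107))):
    r=p[:2]-tcp; print(n,np.round(p,4),"fwd %.1f left %.1f"%(r@ux*1e3,r@uy*1e3))
```

```text
top [0.591  0.0758 0.115 ] fwd 59.2 left 1.3
foot [0.5923 0.0733 0.098 ] fwd 60.9 left -1.0
nl [0.5721 0.0854 0.107 ] fwd 38.8 left 7.2
nr [0.57   0.0708 0.107 ] fwd 39.4 left -7.5
```

```bash
cat > f.py <<'E'
from h import *
a=-.186; ux=np.array([np.cos(a),np.sin(a)]); uy=np.array([-ux[1],ux[0]])
p0=np.array([.5326,.0855])
def go(s,z,l=0,rate=.03):
    env.servo_line([*(p0+s*1e-3*ux+l*1e-3*uy),z*1e-3],rate=rate)
    x=telemetry.state(); f=x["contact_force"]; r=x["position"][:2]-p0
    o=(r@ux*1e3,f[:2]@ux,f[:2]@uy,f[2],x["position"][2]*1e3)
    print("t%.2f cmd s%.1f z%.1f | s%.2f Fx%.1f Fy%.1f Fz%.1f z%.2f My%.2f"%(x["t"],s,z,*o,x["moment"][:2]@uy))
    return o
E
python3 - <<'E'
from f import *
go(0,107.5); go(7,107.5)
b=None
for s in np.arange(8,14.1,.75):
    o=go(s,107.5)
    if o[1]<-6: break
E
```

```text
t9.36 cmd s0.0 z107.5 | s0.08 Fx0.0 Fy0.6 Fz-0.6 z107.65 My0.00
t9.74 cmd s7.0 z107.5 | s7.21 Fx0.1 Fy-0.1 Fz-0.6 z107.41 My0.02
t9.99 cmd s8.0 z107.5 | s7.97 Fx0.7 Fy-0.1 Fz-0.9 z107.46 My-0.01
t10.24 cmd s8.8 z107.5 | s8.78 Fx0.0 Fy0.5 Fz-0.3 z107.52 My0.04
t10.49 cmd s9.5 z107.5 | s9.52 Fx-0.3 Fy-0.1 Fz-0.4 z107.50 My-0.05
t10.74 cmd s10.2 z107.5 | s10.18 Fx-0.1 Fy0.4 Fz-0.8 z107.45 My0.06
t10.99 cmd s11.0 z107.5 | s10.46 Fx-1.8 Fy-0.1 Fz0.2 z107.36 My0.37
t11.24 cmd s11.8 z107.5 | s10.81 Fx-4.3 Fy1.8 Fz0.3 z107.22 My0.80
t11.49 cmd s12.5 z107.5 | s11.00 Fx-6.2 Fy1.0 Fz1.3 z107.22 My1.06
```

Run:
```python
from f import *
go(12.5,104.5)
prev=None
for z in np.arange(103.5,88,-.6):
    o=go(14.2,z)
    if o[0]>12.8: break
    if o[1]<-30 or o[3]>40: print("high"); break
```

```text
t11.74 cmd s12.5 z104.5 | s11.42 Fx-5.3 Fy2.3 Fz0.2 z104.12 My0.92
t11.99 cmd s14.2 z103.5 | s11.86 Fx-7.4 Fy1.0 Fz1.0 z103.00 My1.36
t12.24 cmd s14.2 z102.9 | s11.87 Fx-9.0 Fy2.5 Fz2.6 z102.67 My1.43
t12.49 cmd s14.2 z102.3 | s11.86 Fx-8.1 Fy2.4 Fz2.3 z101.95 My1.34
t12.74 cmd s14.2 z101.7 | s11.87 Fx-8.4 Fy2.0 Fz3.7 z101.54 My1.45
t12.99 cmd s14.2 z101.1 | s11.90 Fx-7.7 Fy0.9 Fz1.6 z100.77 My1.38
t13.24 cmd s14.2 z100.5 | s11.86 Fx-9.7 Fy2.4 Fz3.6 z100.43 My1.38
t13.49 cmd s14.2 z99.9 | s11.92 Fx-8.8 Fy2.0 Fz3.5 z99.76 My1.39
t13.74 cmd s14.2 z99.3 | s11.89 Fx-8.8 Fy1.7 Fz3.1 z99.17 My1.49
t13.99 cmd s14.2 z98.7 | s11.90 Fx-8.8 Fy2.2 Fz3.6 z98.61 My1.47
t14.24 cmd s14.2 z98.1 | s11.87 Fx-8.6 Fy2.3 Fz3.0 z98.02 My1.45
t14.49 cmd s14.2 z97.5 | s11.90 Fx-8.6 Fy1.9 Fz4.2 z97.45 My1.46
t14.74 cmd s14.2 z96.9 | s11.91 Fx-8.8 Fy2.1 Fz3.4 z96.88 My1.43
t14.99 cmd s14.2 z96.3 | s11.89 Fx-9.8 Fy1.9 Fz5.8 z96.57 My1.55
t15.24 cmd s14.2 z95.7 | s11.94 Fx-9.0 Fy2.8 Fz5.0 z95.91 My1.49
t15.49 cmd s14.2 z95.1 | s12.02 Fx-10.2 Fy2.0 Fz6.6 z95.57 My1.53
t15.74 cmd s14.2 z94.5 | s12.15 Fx-8.4 Fy2.1 Fz5.5 z94.84 My1.40
t15.99 cmd s14.2 z93.9 | s13.77 Fx-3.8 Fy-0.0 Fz1.5 z93.96 My0.82
```

Run:
```python
from f import *
d=imaging.read_camera("wrist"); s=imaging.read_camera("scene")
A=cv2.resize(d["frame"][110:260,190:370,::-1],None,fx=4,fy=4,interpolation=cv2.INTER_CUBIC)
cv2.imwrite("pics/in1.png",A)
print(st())
```

```text
(16.0917, array([0.5461, 0.0825, 0.0939]), array([-4.4, -0.9,  0.9]), 0.0093)
```

View pics/in1.png

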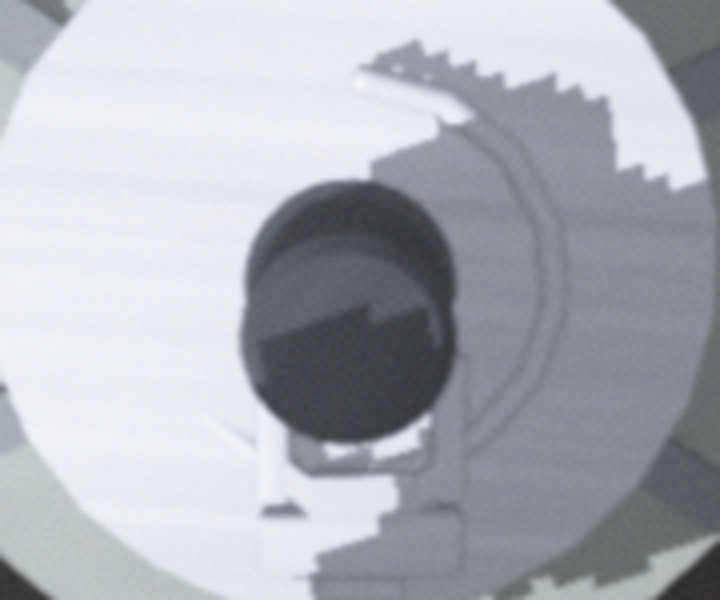

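The crop shows the clip flat on the pressed plate, centred behind the axle (350,340), with its arms passing under the axle's top. Pushing in now.

Run:
```python
from f import *
go(14.2,93.4)
for s in np.arange(15.5,40,1.25):
    o=go(s,93.3)
    if o[1]<-32: break
```

```text
t16.34 cmd s14.2 z93.4 | s13.88 Fx-6.1 Fy-1.4 Fz3.3 z93.69 My0.86
t16.59 cmd s15.5 z93.3 | s14.62 Fx-7.2 Fy0.4 Fz5.8 z93.62 My1.16
t16.84 cmd s16.8 z93.3 | s15.42 Fx-8.6 Fy1.0 Fz6.3 z93.63 My1.31
t17.09 cmd s18.0 z93.3 | s16.16 Fx-8.7 Fy2.8 Fz6.0 z93.56 My1.52
t17.34 cmd s19.2 z93.3 | s16.65 Fx-10.1 Fy1.9 Fz5.4 z93.35 My1.76
t17.59 cmd s20.5 z93.3 | s17.24 Fx-12.3 Fy2.0 Fz6.2 z93.24 My1.97
t17.84 cmd s21.8 z93.3 | s18.42 Fx-11.7 Fy2.4 Fz6.0 z93.09 My1.97
t18.09 cmd s23.0 z93.3 | s20.79 Fx-9.9 Fy2.0 Fz5.2 z93.52 My1.55
t18.34 cmd s24.2 z93.3 | s23.54 Fx-6.2 Fy1.0 Fz3.5 z93.58 My1.09
t18.59 cmd s25.5 z93.3 | s25.31 Fx-5.5 Fy0.7 Fz2.2 z93.47 My0.89
t18.84 cmd s26.8 z93.3 | s26.44 Fx-6.1 Fy1.4 Fz1.9 z93.43 My0.96
t19.09 cmd s28.0 z93.3 | s27.41 Fx-5.9 Fy1.3 Fz3.5 z93.43 My1.01
t19.34 cmd s29.2 z93.3 | s27.58 Fx-9.1 Fy0.9 Fz5.2 z93.41 My1.47
t19.59 cmd s30.5 z93.3 | s27.72 Fx-11.7 Fy1.1 Fz7.1 z93.47 My1.85
t19.84 cmd s31.8 z93.3 | s27.82 Fx-14.4 Fy1.6 Fz9.0 z93.48 My2.30
t20.09 cmd s33.0 z93.3 | s27.92 Fx-17.1 Fy1.7 Fz11.8 z93.46 My2.71
t20.34 cmd s34.2 z93.3 | s28.07 Fx-18.9 Fy2.3 Fz13.8 z93.49 My3.14
t20.59 cmd s35.5 z93.3 | s28.13 Fx-22.5 Fy2.6 Fz14.8 z93.48 My3.55
t20.84 cmd s36.8 z93.3 | s28.24 Fx-23.8 Fy3.4 Fz17.9 z93.49 My4.03
t21.09 cmd s38.0 z93.3 | s28.35 Fx-28.0 Fy3.7 Fz20.2 z93.51 My4.39
t21.34 cmd s39.2 z93.3 | s28.43 Fx-30.8 Fy2.6 Fz21.9 z93.50 My4.93
```

Snapped in, then a dead stop. I'll relax the load, release, back off upward and check.

Run:
```python
from f import *
import pickle
go(28,93.3); claw.move_gripper(.035); print(st())
go(27.5,160,rate=.1); 
go(0,190,rate=.15); env.pause(.3); print(st())
d=imaging.read_camera("wrist"); pickle.dump(d,open("fin.pkl","wb"))
x=d["K"]@(d["R"]@np.array([.5917,.0745,.1])+d["t"]); x=(x[:2]/x[2]).astype(int); print(x)
u0,v0=max(x[0]-80,0),max(x[1]-50,0); print(u0,v0)
cv2.imwrite("pics/fin.png",cv2.resize(d["frame"][v0:v0+120,u0:u0+160,::-1],None,fx=5,fy=5,interpolation=cv2.INTER_CUBIC))
```

```text
t21.87 cmd s28.0 z93.3 | s27.80 Fx-5.6 Fy1.7 Fz3.9 z93.41 My1.01
(22.2333, array([0.5611, 0.0801, 0.0935]), array([-0.2,  0. ,  0.6]), 0.035)
t23.05 cmd s27.5 z160.0 | s27.07 Fx0.0 Fy-1.0 Fz-0.8 z159.44 My0.02
t23.48 cmd s0.0 z190.0 | s0.05 Fx-1.0 Fy0.4 Fz0.6 z190.02 My-0.01
(23.775, array([0.5327, 0.0854, 0.1893]), array([-0.1, -0.3,  0.5]), 0.035)
[279 131]
199 81
```

View pics/fin.png

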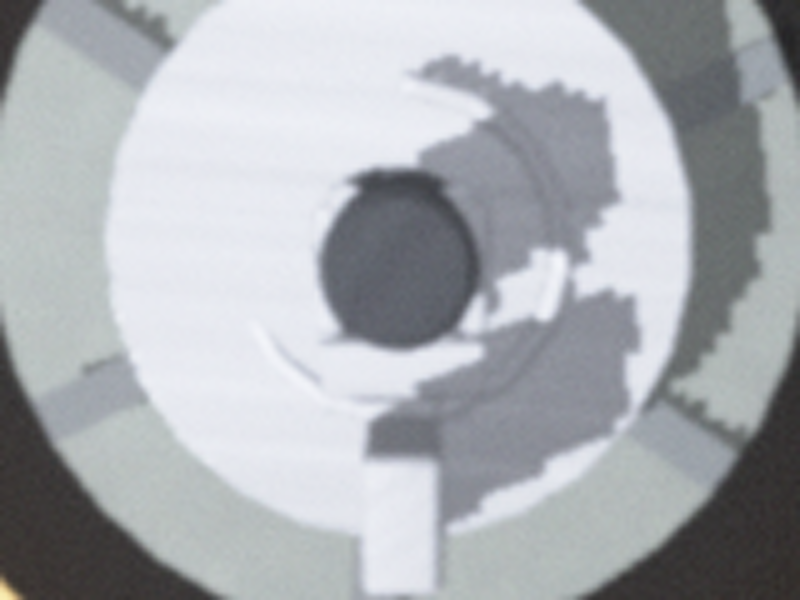

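The final crop shows the axle at (398,262), the nubs on its far side at (350,185) and (450,185), and the tab centred at (400,525). I'll check the tab-to-axle distance, which should be 31 mm.

Run:
```python
from h import *
import pickle
d=pickle.load(open("fin.pkl","rb"))
P=lambda u,v,z: cast(d,199+(u+.5)/5-.5,81+(v+.5)/5-.5,z)
a=-.186; ux=np.array([np.cos(a),np.sin(a)]); uy=np.array([-ux[1],ux[0]])
A=P(398,265,.115)
for n,p in (("tab",P(400,525,.125)),("tabfront",P(402,457,.125)),("tabback",P(400,592,.125)),("nl",P(350,185,.092)),("nr",P(450,185,.092))):
    r=(p-A)[:2]; print(n,r@ux*1e3,r@uy*1e3)
```

```text
tab -29.9150860480447 -0.25509431748714745
tabfront -21.609392075414465 -0.4993980383063544
tabback -38.29562018236946 -0.24962915916213552
nl 8.46519219246053 6.4356426749962345
nr 8.470959923066847 -6.782782218902344
```

```bash
python3 -c "
from h import *
print(ticket.finish_job(), st())"
```

```text
the job is handed in; nothing more can be done
the job is handed in; nothing more can be done
```

The middle-sized clip snapped into the groove on the largest wheel's axle and was pushed to the dead stop; my last look showed it centred within about 1 mm, and I handed the job in at about 24 s of the 58 s, without a result being reported back.

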